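Inspect an etched test disc with a hand lens at its focal height

ROBOT

A 7-joint arm with a two-finger parallel gripper is mounted at the origin on a cart in front of the work surface, level with it; the furniture and walls round the work are solid. World frame = base frame: x ahead of the robot, y to its left, z up, the work surface at z = 0. Lengths are in m, angles in rad, forces in N, time in s.
With the tool pointing down it reaches from about 0.425 to 0.875 m from the base axis. Payload 8.4 kg.
Tool frame: the origin (TCP) lies at the very end of the fingers, on their centre line; the grasp point (between the pads) lies 19 mm behind it; z points along the fingers, y is the direction in which the jaws open and shut (so a half turn about z gives the same grasp; the last joint's range is limited). The gripper opens to 87 mm and grips with 3 to 60 N. Pads are 19 mm wide; open, the fingers measure 117 mm over their backs; the gripper's body (75 mm by 190 mm) begins 51 mm behind the grasp point.
Start: joints at [-1.313, 0.333, 0.04, 1.465, -0.013, 1.343, -0.059], TCP at [0.227, 0.609, 0.223] pointing down, gripper open.
Joint ranges: [-2.58, 2.58], [-0.38, 2.09], [-1.3, 1.39], [0.25, 2.4], [-1.5, 4.64], [0.08, 2.09], [-2.65, 2.65]. Speed limits (rad/s): [2.22, 2.22, 2.79, 2.79, 3.14, 3.14, 3.14].

INTERFACE

Orientations are given as a unit quaternion [x, y, z, w].
In Python, from rig import r, optics, close_job gives the robot as it stands.
- The arm moves only by the tool move_arm, never from a script. Its argument "targets" is a list of rows, each an object with "slide": the shift along the tool's x, y, z in mm, a list of three; "delta_rot": the turn, a rotation vector about the tool's x, y, z in rad, a list of three; "fingers": the finger opening in mm, from 0 to 87. In form: [{"slide": [x, y, z], "delta_rot": [wx, wy, wz], "fingers": fingers}, ...]. A call has 1 to 12 rows; each row shifts and turns the commanded pose from where the row before left it, along the tool's axes as they then stand; what a row does not reach is not made up. A row lasts 1/8 s, in which the tool goes at most 62.5 mm and 10.7 degrees, less where a joint would pass 70% of its speed; a pose out of reach is approached as far as the arm can. A call is refused whole if a number of a shift passes 62.5 or a number of a turn 0.188, either way. A call with a gripper value outside its range is refused whole. The fingers move at their own pace and stop on an object; "grip_force" is the grip in N (left out, the last holds). Time passes only in rows, so rows that do not move let the fingers close. It gives the time, the measured TCP pose, the force and the opening at its end, in the units of the state.
- r.sense(): the state, without advancing time (a new reading comes with each control period).
- optics.grab_frame(name): name is "side" or "top" or "wrist"; returns the picture (480x640x3 uint8, blue, green, red); there is no depth.
- optics.camera_model(name): a dict with "fx", "fy", "cx", "cy" (pixels), "eye" and "attitude" of the camera in the world; the wrist camera has in their place "T_tool_cam" (4x4, takes a point from camera to tool coordinates, whose origin is the TCP and whose axes are the flange's). Camera axes: x right, y up, looking along -z (the intrinsics and any distortion apply to the point x, -y, -z); pixel columns grow to the right and rows downward; lengths in m; the calibration is good to about 2 mm. A picture is of the moment at which its call begins: read the wrist's pose just before it. camera_model takes no time and is no camera call.
- close_job(): hands the job in, once; it reports no verdict.
The state is a dict: "clock": time; "joints": joint angles; "qd": joint speeds; "joint_efforts": joint torques, N m; "tool_pos": TCP position; "eef_rot": TCP orientation; "ft_force": force on the tool from outside, world axes, zero at the start; "ft_torque": the same for the moment, N m; "finger_gap": finger opening in m.
Only numpy, scipy, OpenCV 4.12 (cv2) and the standard library are available. Lean on these libraries where they do the work, as an engineer would, in place of code of your own. Each camera call takes 0.05 s, during which the arm holds its last target.

TASK

Set the copper test disc on the cup of the viewing stand so that it sits fully down and level, and let it go. Then pick up the hand lens by its handle and hold it centred over the disc, level and still, with the lens at the height of the red collar on the stand's post and touching neither stand nor disc; finish while still holding it there. Leave the zinc disc, the red collar, the cork block and the ink dabber as they are.

Things in the scene. Friction and masses are not known exactly. Their poses are not given: they have to be found in the camera images.
- copper_disc: Copper-coloured round test disc with dark etched bars on top: 60 mm diameter, 7 mm thick, on a black plastic spigot (43 mm diameter, 8 mm tall) beneath; 15 mm tall in all, about 120 g. Starts lying on the table spigot down, so its metal edge is 8 to 15 mm above the table. Origin: centre of the spigot's underside; z up out of the etched face. It can be gripped across its 60 mm edge.
- zinc_disc: Silver-grey zinc disc of the same shape and size as the copper one, lying on the table; not wanted now. Origin: centre of the spigot's underside.
- viewing_stand: Viewing stand, fixed to the table: wooden base 165 x 90 x 10 mm with a round aluminium cup and a thin steel post (8 mm diameter, top 138 mm above the table). Origin: on the table under the cup's centre; +x points from the cup to the post, which stands 90 mm away; the base reaches 115 mm along +x and 50 mm along -x.
- cup_rim (a point): Centre of the cup's mouth, at rim height, 50 mm above the table. The cup is open, 54 mm outside and 47 mm inside diameter, over 25 mm deep; the disc's spigot goes in with about 2 mm play all round and its flange then rests on the rim, overhanging it by 3 mm, so that the etched face is 57 mm above the table.
- focus_mark (a point): Middle of the red collar (20 mm diameter, 8 mm high, small brass thumbscrew) on the stand's post; this height, 90 to 120 mm above the table, is the focal height. The collar stays where it is unless pushed; z up.
- loupe: Hand lens (magnifying glass) of 90 g lying flat on the table: dark wooden handle with flat upright sides, 14 mm wide and 20 mm tall, from 85 mm behind to 33 mm ahead of the origin, and a brass ring with glass (62 mm outside diameter, 10 mm high) ahead. Origin: under the handle at the balance point (within 5 mm), which is where to grip it; +x points along the handle to the lens, z up (the glass lies level while z is upright).
- lens_centre (a point): Centre of the glass of the hand lens: 85 mm along +x and 10 mm above the hand lens's origin (the handle's underside).
- cork_block: Brown cork sanding block, 50 x 86 x 26 mm, lying on the table. Origin: centre of its underside.
- dabber_1: Small dark cloth ink dabber, 42 x 40 x 58 mm, standing on the table. Origin: centre of its underside.
- etching_press: Green etching press, fixed, always in the same place; no part of the job but in the way: it takes up x 0.53 to 0.90, y -0.20 to 0.13 (wheel included) and is about 0.25 m tall. Carry things past in front of it (x below 0.48), not over it. Origin: centre of its underside.
Mind the look-alikes: they are no part of the job. Of the things that look like the zinc_disc, the smallest one is meant.

How it is judged:
On the way, in this order (a step that is already met when the one before it is completed fails the run):
1. the copper disc sits fully down and level on the cup, let go (horizontal distance between copper_disc and cup_rim below 0.004 m and z of copper_disc in the frame of cup_rim between -0.0105 and -0.0055 m and angle between copper_disc's own z axis and vertical below 0.05 rad and contact force between copper_disc and the fingers below 0.05 N), for 0.3 s.
2. the hand lens is held level over the seated disc at the collar's height (horizontal distance between copper_disc and cup_rim below 0.004 m and z of copper_disc in the frame of cup_rim between -0.0105 and -0.0055 m and angle between copper_disc's own z axis and vertical below 0.05 rad and horizontal distance between lens_centre and cup_rim below 0.01 m and z of lens_centre in the frame of focus_mark between -0.006 and 0.006 m and angle between loupe's own z axis and vertical below 0.1 rad and contact force between loupe and the fingers above 0.5 N), for 0.2 s.
At the end, for the whole second after the job is handed in: Disc seated on the cup: within 4 mm of centre, spigot fully in, tilt under 0.05 rad, not touched by fingers. Fingers hold the hand lens still: glass within 10 mm of the cup axis and 6 mm of the height of the collar's middle, tilt under 0.10 rad, touching neither stand nor discs (all of step 2 and contact force between copper_disc and the fingers below 0.05 N and contact force between loupe and viewing_stand below 0.1 N and contact force between loupe and copper_disc below 0.1 N and contact force between loupe and zinc_disc below 0.1 N and linear speed of loupe below 0.02 m/s and angular speed of loupe below 0.15 rad/s); the arm keeps its last pose, push and grip.
It fails at once if the red collar is shifted by more than 4 mm (distance of focus_mark from where it was at the start of the episode above 0.004 m).
It fails at once if the zinc disc is moved by more than 15 mm (distance of zinc_disc from where it was at the start of the episode above 0.015 m).
It fails at once if the cork block is moved by more than 15 mm (distance of cork_block from where it was at the start of the episode above 0.015 m).
It fails at once if the ink dabber is moved by more than 20 mm or tipped over (distance of dabber_1 from where it was at the start of the episode above 0.02 m or angle between dabber_1's own z axis and vertical above 0.6 rad).
It also fails if it takes over 69 s, if anything falls off the work surface, if the arm or the gripper's body presses on something with over 40 N, if the wrist force passes 120 N, or if a joint passes its speed limit or range.

## Working session

There is one attempt and no reset: what is moved stays moved. The work goes in short steps, Python scripts to look and compute and a tool call to move; the robot and the scene stay as the last step left them, time stands still between calls to the robot, and variables do not carry over. Pictures are saved under pics/ and viewed, and the job is handed in when it is done.

Besides the shell and the picture viewer there is one more tool, called by a JSON object that holds its "name" and its "arguments". move_arm: Moves the arm, as the interface text tells. Its arguments: {"type":"object","properties":{"targets":{"type":"array","items":{"type":"object","properties":{"slide":{"type":"array","items":{"type":"number"}},"delta_rot":{"type":"array","items":{"type":"number"}},"fingers":{"type":"number"}}}},"grip_force":{"type":"number"}},"required":["targets"]}

```bash
ls; mkdir -p pics
python3 - <<'E'
from rig import r, optics
import cv2
s=r.sense()
print({k:s[k] for k in ('clock','tool_pos','eef_rot','finger_gap','joints')})
for n in ("side","top","wrist"):
    im=optics.grab_frame(n); cv2.imwrite(f"pics/{n}0.png",im); print(n,optics.camera_model(n))
E
```

```text
pics
{'clock': 0.0, 'tool_pos': array([0.22687664, 0.60860322, 0.22165204]), 'eef_rot': array([ 1.77442244e-01,  9.84130877e-01, -8.10205335e-04, -9.87592717e-05]), 'finger_gap': 0.08716833923745998, 'joints': array([-1.31318455,  0.33389483,  0.03984239,  1.4663064 , -0.01340698,
        1.34328944, -0.05847244])}
side {'fx': 508.1446836566145, 'fy': 508.1446836566145, 'cx': 315.5949955306673, 'cy': 239.8437285132009, 'eye': array([ 0.46602982, -1.13355628,  0.71311097]), 'attitude': array([ 0.48747486, -0.01207732, -0.03893893,  0.8721847 ])}
top {'fx': 540.7373200740772, 'fy': 540.7373200740772, 'cx': 326.1663828519719, 'cy': 234.22913529516796, 'eye': array([ 0.43024604, -0.09887972,  1.50325048]), 'attitude': array([ 0.01759575, -0.03448912, -0.69614225,  0.71685902])}
wrist {'fx': 367.3897291323734, 'fy': 367.3897291323734, 'cx': 318.92650965051934, 'cy': 238.8156826442031, 'T_tool_cam': array([[ 1.16723289e-03,  9.54412352e-01,  2.98489028e-01,
         8.31108953e-02],
       [ 9.99998858e-01, -1.40048125e-03,  5.67541928e-04,
        -3.98918807e-04],
       [ 9.59697313e-04,  2.98488025e-01, -9.54412897e-01,
        -1.62681087e-01],
       [ 0.00000000e+00,  0.00000000e+00,  0.00000000e+00,
         1.00000000e+00]])}
```

View pics/top0.png

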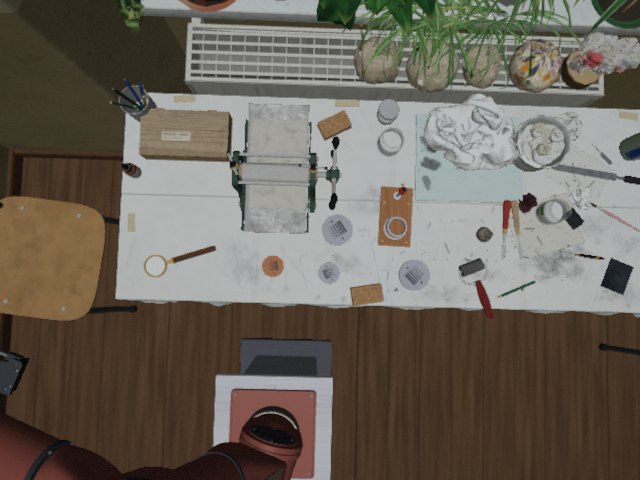

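View pics/side0.png

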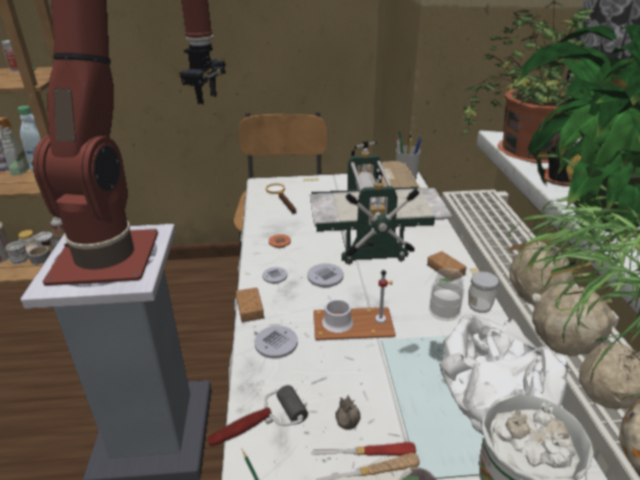

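View pics/wrist0.png

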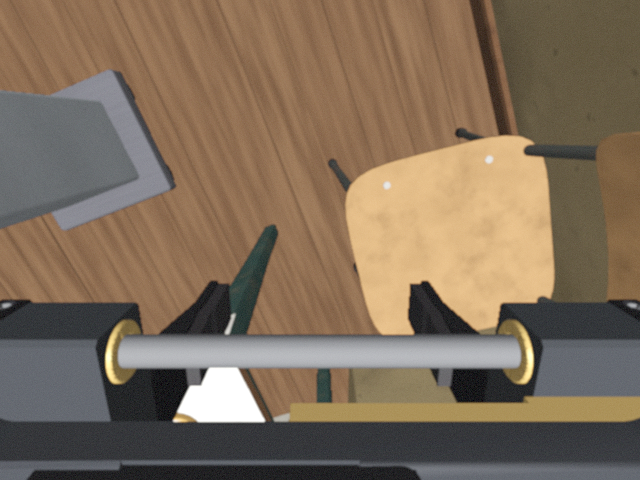

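The top view shows the copper disc at (273,266), the stand's cup at (397,228) with the collar at (403,190), and the loupe ring at (156,266) with its handle running to (215,248). The small zinc disc is at (329,272). Next I measure these positions.

```bash
cat > h.py <<'E'
import numpy as np, cv2
from scipy.spatial.transform import Rotation as R
from rig import r, optics
def cam(n,s=None):
    m=optics.camera_model(n)
    K=(m['fx'],m['fy'],m['cx'],m['cy'])
    if 'eye' in m: return K,np.array(m['eye']),R.from_quat(m['attitude']).as_matrix()
    s=s or r.sense(); T=np.eye(4);T[:3,:3]=R.from_quat(s['eef_rot']).as_matrix();T[:3,3]=s['tool_pos']
    C=T@np.array(m['T_tool_cam']); return K,C[:3,3],C[:3,:3]
def ray(c,u,v):
    (fx,fy,cx,cy),e,A=c
    d=A@np.array([(u-cx)/fx,-(v-cy)/fy,-1]); return e,d/np.linalg.norm(d)
def plane(c,u,v,z):
    e,d=ray(c,u,v); return e+d*(z-e[2])/d[2]
def proj(c,p):
    (fx,fy,cx,cy),e,A=c
    q=A.T@(np.array(p)-e); return cx+fx*q[0]/-q[2], cy-fy*q[1]/-q[2]
def two(c1,p1,c2,p2):
    e1,d1=ray(c1,*p1);e2,d2=ray(c2,*p2)
    M=np.array([d1,-d2]).T; t=np.linalg.lstsq(M,e2-e1,rcond=None)[0]
    a=e1+d1*t[0];b=e2+d2*t[1]; return (a+b)/2,np.linalg.norm(a-b)
E
python3 - <<'E'
from h import *
for n,crops in (("top",[(130,235,100,60),(360,180,70,75),(250,250,50,40)]),("side",[(305,260,100,85),(255,175,60,45),(255,225,50,30)])):
    im=cv2.imread(f"pics/{n}0.png")
    out=[cv2.resize(im[y:y+h,x:x+w],(400,300) if 0 else (int(w*300/h) if w*300/h<400 else 390,300),interpolation=cv2.INTER_CUBIC) for x,y,w,h in crops]
    cv2.imwrite(f"pics/{n}_c.png",cv2.resize(np.hstack(out),(800,250)))
    hsv=cv2.cvtColor(im,cv2.COLOR_BGR2HSV)
    c=cam(n)
    for lab,lo,hi in (("orange",(5,120,120),(20,255,255)),("red",(0,170,90),(4,255,255)),("red2",(174,170,90),(180,255,255)),("brass",(12,80,120),(25,200,255))):
        m=cv2.inRange(hsv,lo,hi)
        k,_,st,ce=cv2.connectedComponentsWithStats(m)
        for i in range(1,k):
            if st[i,4]>8 and 120<ce[i][0]<460 and 100<ce[i][1]<420: 
                print(n,lab,st[i],ce[i].round(1),plane(c,*ce[i],0.012).round(3))
E
```

```text
top orange [ 379  187   33   59 1151] [394.6 213.3] [ 0.605 -0.322  0.012]
top orange [390 220  14  14 162] [396.2 226.7] [ 0.568 -0.327  0.012]
top orange [263 256  20  20 226] [271.9 265.7] [0.45  0.014 0.012]
top orange [164 258  10   8  21] [168.4 261.2] [0.454 0.296 0.012]
top red [399 188   7   6  17] [401.1 190.8] [ 0.669 -0.339  0.012]
top brass [318 111  33  26 483] [334.2 123.8] [ 0.853 -0.147  0.012]
top brass [236 164   2   5   9] [236.6 166.2] [0.723 0.122 0.012]
top brass [239 165   3  11  14] [239.9 169.7] [0.713 0.112 0.012]
top brass [310 170   7   3  13] [313.2 171. ] [ 0.716 -0.092  0.012]
top brass [ 378  187   35   59 1229] [394.7 213.9] [ 0.603 -0.322  0.012]
top brass [389 220  15  15 173] [396.2 226.7] [ 0.568 -0.327  0.012]
top brass [144 255  30  22  96] [159.1 264. ] [0.445 0.321 0.012]
top brass [351 284  32  21 510] [366.7 294.2] [ 0.379 -0.249  0.012]
side orange [234 193  10  37 181] [239.1 213.4] [0.337 0.171 0.012]
side orange [270 236  20  11 118] [279.1 240.8] [0.449 0.007 0.012]
side orange [ 315  309   79   30 1244] [357.8 325.3] [ 0.605 -0.342  0.012]
side brass [375 183   8   3  17] [378.6 184.3] [0.771 0.317 0.012]
side brass [275 190   8   4  15] [279.2 191.6] [0.455 0.3   0.012]
side brass [234 192  12  38 237] [239.7 212.6] [0.338 0.176 0.012]
side brass [371 205  14   5  38] [377.1 207.3] [0.738 0.163 0.012]
side brass [429 252  36  19 348] [446.  261.6] [ 0.853 -0.133  0.012]
side brass [236 289  26  25 505] [248.5 300.7] [ 0.377 -0.238  0.012]
side brass [315 308  79  31 936] [356.8 326.1] [ 0.602 -0.344  0.012]
side brass [384 309   4   7  15] [385.9 311.3] [ 0.671 -0.304  0.012]
```

View pics/top_c.png

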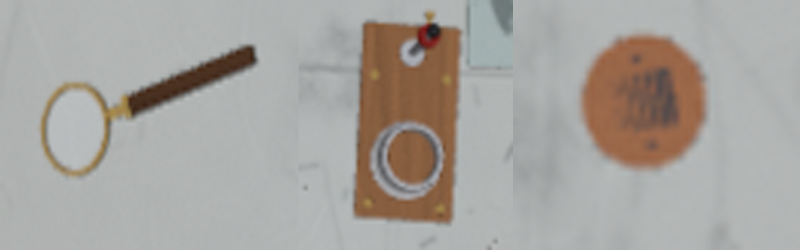

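View pics/side_c.png

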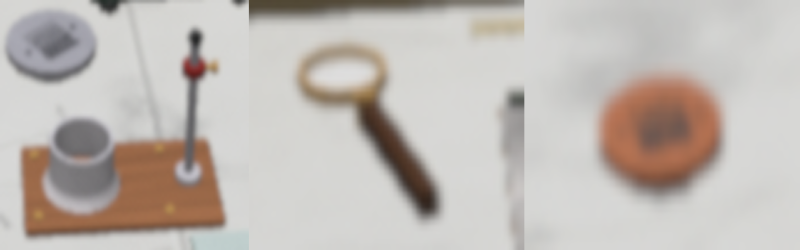

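```bash
cat >> h.py <<'E'
def dist(p,az):
    """total turn about tool z (rad) then remaining slide (mm) in turned tool axes, for vertical tool with x at azimuth az(deg)"""
    s=r.sense(); Rn=R.from_quat(s['eef_rot']); a=np.radians(az)
    X=np.array([np.cos(a),np.sin(a),0]);Z=np.array([0,0,-1.]);Y=np.cross(Z,X)
    Rt=R.from_matrix(np.array([X,Y,Z]).T); rv=(Rn.inv()*Rt).as_rotvec()
    d=Rt.inv().apply(np.array(p)-s['tool_pos'])*1000
    print('turn',rv.round(4),'n',np.abs(rv).max()/.186,'slide',d.round(1),'n',np.linalg.norm(d)/62)
E
python3 - <<'E'
from h import *
dist((.455,.012,.20),180)
E
```

```text
turn [-1.200e-03 -1.000e-04 -3.569e-01] n 1.9186313440574638 slide [-228.  -596.7   21.9] n 10.309503410434822
```

{"name": "move_arm", "arguments": {"targets": [{"slide": [0, 0, 0], "delta_rot": [0, 0, -0.178], "fingers": 87}, {"slide": [0, 0, 0], "delta_rot": [0, 0, -0.178], "fingers": 87}, {"slide": [-19, -50, 2], "delta_rot": [0, 0, 0], "fingers": 87}, {"slide": [-19, -50, 2], "delta_rot": [0, 0, 0], "fingers": 87}, {"slide": [-19, -50, 2], "delta_rot": [0, 0, 0], "fingers": 87}, {"slide": [-19, -50, 2], "delta_rot": [0, 0, 0], "fingers": 87}, {"slide": [-19, -50, 2], "delta_rot": [0, 0, 0], "fingers": 87}, {"slide": [-19, -50, 2], "delta_rot": [0, 0, 0], "fingers": 87}, {"slide": [-19, -50, 2], "delta_rot": [0, 0, 0], "fingers": 87}, {"slide": [-19, -50, 2], "delta_rot": [0, 0, 0], "fingers": 87}, {"slide": [-19, -50, 2], "delta_rot": [0, 0, 0], "fingers": 87}, {"slide": [-19, -50, 2], "delta_rot": [0, 0, 0], "fingers": 87}]}}

```text
clock: 1.65
tool_pos: [0.4169, 0.1072, 0.2025]
eef_rot: [0.0, 1.0, 0.0, 0.0]
ft_force: [1.6, 0.4, 0.6]
finger_gap: 0.0871
```

{"name": "move_arm", "arguments": {"targets": [{"slide": [-19, -50, 2], "delta_rot": [0, 0, 0], "fingers": 87}, {"slide": [-19, -47, 2], "delta_rot": [0, 0, 0], "fingers": 87}, {"slide": [0, 0, 0], "delta_rot": [0, 0, 0], "fingers": 87}, {"slide": [0, 0, 0], "delta_rot": [0, 0, 0], "fingers": 87}]}}

```text
clock: 2.15
tool_pos: [0.4543, 0.0123, 0.1984]
eef_rot: [0.0, 1.0, 0.0, -0.0]
ft_force: [-0.1, 0.5, 0.1]
finger_gap: 0.0871
```

Run:
```python
from h import *
s=r.sense(); print(s['clock'],s['tool_pos'],s['eef_rot'],s['qd'].round(3),s['ft_force'])
im=optics.grab_frame("wrist"); cv2.imwrite("pics/w1.png",im)
```

```text
2.15 [0.45427169 0.01227766 0.19839075] [ 4.81748188e-04  9.99999847e-01  9.07584531e-05 -2.57741899e-04] [-0.015 -0.001 -0.02   0.005  0.    -0.001 -0.   ] [-0.09609249  0.47130673  0.09782872]
```

View pics/w1.png

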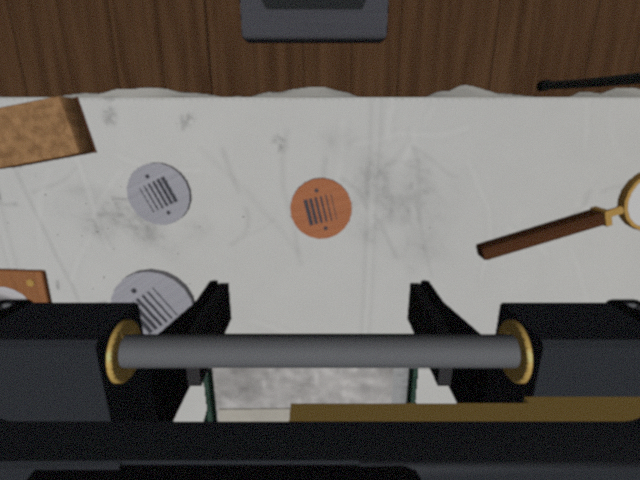

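The wrist view shows the copper disc at (321,208), clear of its neighbours. The loupe handle ends at (480,250). I fit the disc's ellipse at height 15 mm.

```bash
cat >> h.py <<'E'
def blob(im,lo,hi,near,amin=100):
    m=cv2.inRange(cv2.cvtColor(im,cv2.COLOR_BGR2HSV),lo,hi)
    m=cv2.morphologyEx(m,cv2.MORPH_CLOSE,np.ones((9,9)))
    cs=[c for c in cv2.findContours(m,cv2.RETR_EXTERNAL,cv2.CHAIN_APPROX_NONE)[0] if cv2.contourArea(c)>amin]
    return min(cs,key=lambda c:np.linalg.norm(c.reshape(-1,2).mean(0)-near))
E
python3 - <<'E'
from h import *
im=cv2.imread("pics/w1.png"); c=cam("wrist")
b=blob(im,(3,110,60),(20,255,255),(321,208)); e=cv2.fitEllipse(b); print(e)
P=np.array([plane(c,*q,.015)[:2] for q in b.reshape(-1,2).astype(float)])
(x,y),rad=cv2.minEnclosingCircle(P.astype(np.float32)*1000); print(x,y,rad,P.mean(0))
print(plane(c,*e[0],.015),plane(c,*e[0],.0115))
t=cv2.imread("pics/top0.png"); b=blob(t,(3,110,60),(20,255,255),(273,266)); e=cv2.fitEllipse(b); print('top',e,plane(cam("top"),*e[0],.015))
E
```

```text
((320.6025390625, 207.87106323242188), (57.87279510498047, 58.51264953613281), 89.41374969482422)
448.5321960449219 13.953352928161621 28.841386795043945 [0.44823099 0.01408324]
[0.44783413 0.01412356 0.015     ] [0.44861048 0.01413894 0.0115    ]
top ((272.3495788574219, 265.66845703125), (19.209020614624023, 19.419105529785156), 156.36459350585938) [0.44976025 0.01218827 0.015     ]
```

{"name": "move_arm", "arguments": {"targets": [{"slide": [6, 1.5, 50], "delta_rot": [0, 0, 0], "fingers": 87}, {"slide": [0, 0, 50], "delta_rot": [0, 0, 0], "fingers": 87}, {"slide": [0, 0, 50], "delta_rot": [0, 0, 0], "fingers": 87}, {"slide": [0, 0, 25], "delta_rot": [0, 0, 0], "fingers": 87}, {"slide": [0, 0, 12], "delta_rot": [0, 0, 0], "fingers": 87}, {"slide": [0, 0, 6], "delta_rot": [0, 0, 0], "fingers": 87}, {"slide": [0, 0, 0], "delta_rot": [0, 0, 0], "fingers": 87}, {"slide": [0, 0, 0], "delta_rot": [0, 0, 0], "fingers": 87}], "grip_force": 15}}

```text
clock: 3.2
tool_pos: [0.4492, 0.0136, 0.0064]
eef_rot: [0.0, 1.0, 0.0, 0.001]
ft_force: [0.8, -0.0, 0.0]
finger_gap: 0.0871
```

{"name": "move_arm", "arguments": {"targets": [{"slide": [0, 0, 0], "delta_rot": [0, 0, 0], "fingers": 70}, {"slide": [0, 0, 0], "delta_rot": [0, 0, 0], "fingers": 50}, {"slide": [0, 0, 0], "delta_rot": [0, 0, 0], "fingers": 50}, {"slide": [0, 0, 0], "delta_rot": [0, 0, 0], "fingers": 50}, {"slide": [0, 0, 0], "delta_rot": [0, 0, 0], "fingers": 50}]}}

```text
clock: 3.82
tool_pos: [0.4486, 0.0134, 0.0056]
eef_rot: [0.0, 1.0, 0.0, 0.0]
ft_force: [-0.9, -0.2, 2.2]
finger_gap: 0.059
```

Run:
```python
from h import *
c=cam("top"); print(plane(c,397.4,227.4,.05)); 
# side crop rim centre (82,140)/249x250 of 100x85 at (305,260)
print(plane(cam("side"),305+82/249*100,260+138/250*85,.05))
print('collar',two(c,(401.5,190.5),cam("side"),(305+193/249*100,260+68/250*85)))
dist((.565,-.325,.26),180)
```

```text
[ 0.56239232 -0.32437971  0.05      ]
[ 0.56528491 -0.32538733  0.05      ]
collar (array([ 0.65486947, -0.32505468,  0.10336597]), np.float64(0.00013410218618322564))
turn [ 0.0001  0.     -0.0008] n 0.004353310003995425 slide [-116.4 -338.4 -254.4] n 7.081549515955998
```

{"name": "move_arm", "arguments": {"targets": [{"slide": [0, 0, -10], "delta_rot": [0, 0, 0], "fingers": 50}, {"slide": [0, 0, -30], "delta_rot": [0, 0, 0], "fingers": 50}, {"slide": [0, 0, -50], "delta_rot": [0, 0, 0], "fingers": 50}, {"slide": [0, 0, -50], "delta_rot": [0, 0, 0], "fingers": 50}, {"slide": [0, 0, -50], "delta_rot": [0, 0, 0], "fingers": 50}, {"slide": [0, 0, -40], "delta_rot": [0, 0, 0], "fingers": 50}, {"slide": [0, 0, -10], "delta_rot": [0, 0, 0], "fingers": 50}]}}

```text
clock: 4.7
tool_pos: [0.4495, 0.0132, 0.2484]
eef_rot: [0.001, 1.0, 0.001, 0.002]
ft_force: [0.3, 0.5, -1.7]
finger_gap: 0.0592
```

{"name": "move_arm", "arguments": {"targets": [{"slide": [0, -30, 0], "delta_rot": [0, 0, 0], "fingers": 50}, {"slide": [0, -50, 0], "delta_rot": [0, 0, 0], "fingers": 50}, {"slide": [0, -50, 0], "delta_rot": [0, 0, 0], "fingers": 50}, {"slide": [0, -50, 0], "delta_rot": [0, 0, 0], "fingers": 50}, {"slide": [0, -50, 0], "delta_rot": [0, 0, 0], "fingers": 50}, {"slide": [0, -50, 0], "delta_rot": [0, 0, 0], "fingers": 50}, {"slide": [0, -40, 0], "delta_rot": [0, 0, 0], "fingers": 50}, {"slide": [0, -18, 0], "delta_rot": [0, 0, 0], "fingers": 50}, {"slide": [-30, 0, 0], "delta_rot": [0, 0, 0], "fingers": 50}, {"slide": [-40, 0, 0], "delta_rot": [0, 0, 0], "fingers": 50}, {"slide": [-30, 0, 0], "delta_rot": [0, 0, 0], "fingers": 50}, {"slide": [-14, 0, 0], "delta_rot": [0, 0, 0], "fingers": 50}]}}

```text
clock: 6.2
tool_pos: [0.563, -0.3241, 0.244]
eef_rot: [0.0, 1.0, -0.0, -0.001]
ft_force: [0.3, 1.3, -0.5]
finger_gap: 0.0594
```

{"name": "move_arm", "arguments": {"targets": [{"slide": [0, 0, 0], "delta_rot": [0, 0, 0], "fingers": 50}, {"slide": [0, 0, 0], "delta_rot": [0, 0, 0], "fingers": 50}, {"slide": [0, 0, 0], "delta_rot": [0, 0, 0], "fingers": 50}]}}

```text
clock: 6.58
tool_pos: [0.5613, -0.3251, 0.246]
eef_rot: [0.001, 1.0, 0.0, 0.0]
ft_force: [0.6, 0.3, -1.5]
finger_gap: 0.0593
```

Run:
```python
from h import *
s=r.sense(); print(s['clock'],s['tool_pos'],s['eef_rot'],s['qd'].round(3),s['ft_force'])
for n in ("wrist","side"):
  im=optics.grab_frame(n); cv2.imwrite(f"pics/{n}2.png",im)
```

```text
6.575 [ 0.5613095  -0.32512753  0.24604323] [9.74389562e-04 9.99999457e-01 1.68612249e-04 3.28345595e-04] [-0.001  0.001 -0.004 -0.004 -0.005 -0.002 -0.   ] [ 0.60056848  0.28581047 -1.53291463]
```

View pics/wrist2.png

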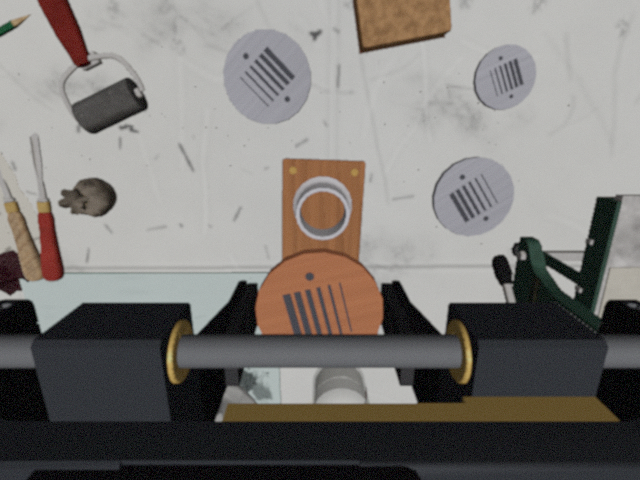

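View pics/side2.png

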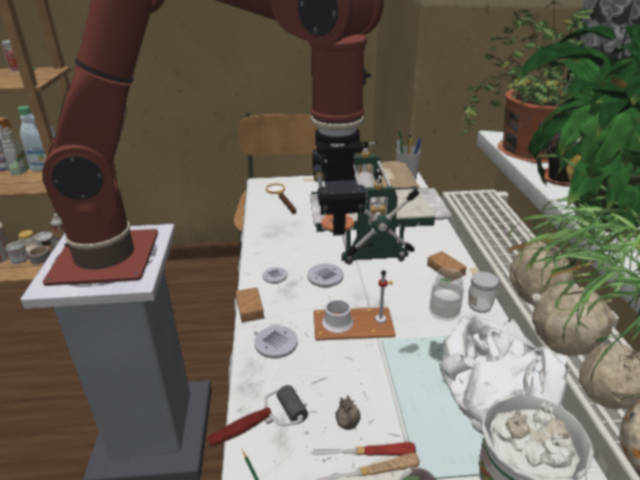

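The wrist view shows the cup rim centred near (323,210), with the held disc's front edge near (320,252). I enlarge that area to measure both.

Run:
```python
from h import *
im=cv2.imread("pics/wrist2.png")
cv2.imwrite("pics/w2c.png",cv2.resize(im[165:345,245:395],None,fx=3.3,fy=3.3,interpolation=cv2.INTER_CUBIC))
```

```text
(no output)
```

View pics/w2c.png

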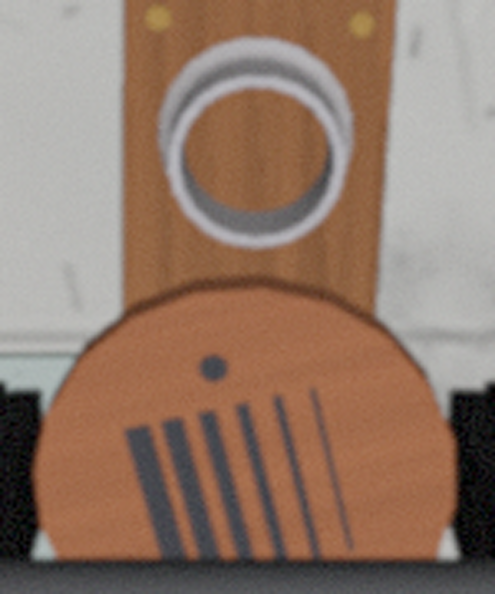

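Run:
```python
from h import *
from scipy.optimize import least_squares
im=cv2.imread("pics/wrist2.png"); s=r.sense(); c=cam("wrist",s)
def fit(pts,z):
    P=np.array([plane(c,245+u/3.3-.35,165+v/3.3-.35,z)[:2] for u,v in pts])
    f=least_squares(lambda q:np.hypot(*(P-q[:2]).T)-q[2],[*P.mean(0),.03]); return f.x.round(4),np.abs(f.fun).max().round(4)
print('rim outer',fit([(167,160),(348,160),(257,248),(205,237),(315,234),(257,75)],.05))
print('rim inner',fit([(183,150),(330,150),(257,88),(200,110),(315,110)],.05))
# disc top boundary from mask
m=cv2.inRange(cv2.cvtColor(im,cv2.COLOR_BGR2HSV),(3,100,120),(20,255,255))
H=cv2.cvtColor(im,cv2.COLOR_BGR2HSV)
cs=max(cv2.findContours(m[240:335,245:395],cv2.RETR_EXTERNAL,cv2.CHAIN_APPROX_NONE)[0],key=cv2.contourArea).reshape(-1,2)
print('disc manual',fit([(245,287),(100,345),(58,400),(390,335),(432,395),(160,303),(330,302)],s['tool_pos'][2]+.0094), s['tool_pos'])
```

```text
rim outer (array([ 0.5653, -0.3213,  0.0275]), np.float64(0.0011))
rim inner (array([ 0.5639, -0.3216,  0.0226]), np.float64(0.0006))
disc manual (array([ 0.5608, -0.3247,  0.0286]), np.float64(0.0003)) [ 0.56173676 -0.32485623  0.2459654 ]
```

{"name": "move_arm", "arguments": {"targets": [{"slide": [-3, 2, 35], "delta_rot": [0, 0, 0], "fingers": 50}, {"slide": [0, 0, 40], "delta_rot": [0, 0, 0], "fingers": 50}, {"slide": [0, 0, 30], "delta_rot": [0, 0, 0], "fingers": 50}, {"slide": [0, 0, 11], "delta_rot": [0, 0, 0], "fingers": 50}, {"slide": [0, 0, 0], "delta_rot": [0, 0, 0], "fingers": 50}, {"slide": [0, 0, 0], "delta_rot": [0, 0, 0], "fingers": 50}, {"slide": [0, 0, 0], "delta_rot": [0, 0, 0], "fingers": 50}]}}

```text
clock: 7.55
tool_pos: [0.5658, -0.3231, 0.1308]
eef_rot: [0.0, 1.0, -0.0, 0.001]
ft_force: [-0.9, 0.5, -1.5]
finger_gap: 0.0591
```

Run:
```python
from h import *
s=r.sense(); print(s['clock'],s['tool_pos'],s['eef_rot'],s['qd'].round(3),s['ft_force'])
im=optics.grab_frame("wrist"); cv2.imwrite("pics/wrist3.png",im)
im2=optics.grab_frame("side"); cv2.imwrite("pics/side3.png",im2)
a=cv2.resize(im[170:350,225:415],None,fx=3,fy=3,interpolation=cv2.INTER_CUBIC)
b=cv2.resize(im2[240:350,300:410],(220,220),interpolation=cv2.INTER_CUBIC)
b=cv2.copyMakeBorder(b,0,a.shape[0]-220,0,0,cv2.BORDER_CONSTANT)
cv2.imwrite("pics/c3.png",np.hstack([a,b]))
```

```text
7.55 [ 0.56580522 -0.32313694  0.13080865] [ 3.91343172e-04  9.99999515e-01 -3.21576395e-04  8.44284533e-04] [ 0.     0.004 -0.003  0.006 -0.002 -0.002  0.   ] [-0.90351536  0.47826176 -1.45984268]
```

View pics/c3.png

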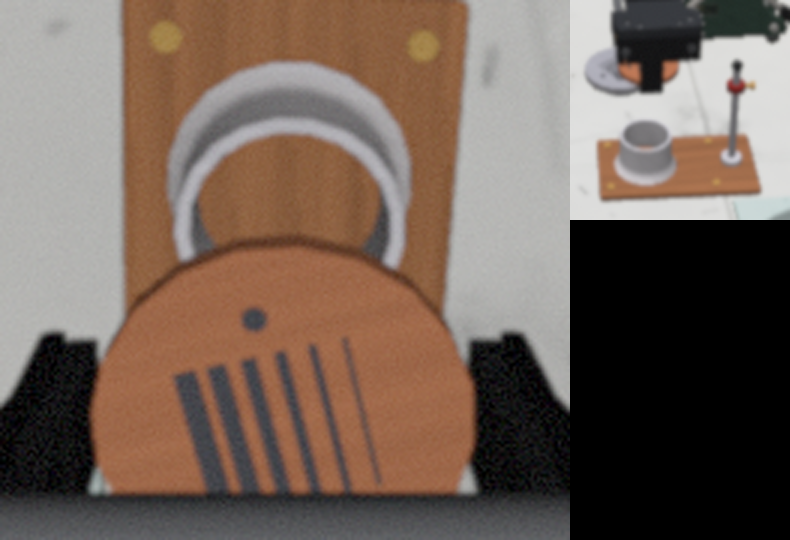

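The crop shows the rim's outer edge at columns 174 to 406 with its front at row 117. The disc's front edge is at about (290,243).

Run:
```python
from h import *
from scipy.optimize import least_squares
s=r.sense(); c=cam("wrist",s)
def fit(pts,z,r0=None):
    P=np.array([plane(c,225+u/3-.33,170+v/3-.33,z)[:2] for u,v in pts])
    f=least_squares(lambda q:np.hypot(*(P-q[:2]).T)-(q[2] if r0 is None else r0),[*P.mean(0),.03]); return f.x.round(4),np.abs(f.fun).max().round(4)
print(fit([(174,225),(406,225),(290,117),(200,160),(380,160)],.05),fit([(174,225),(406,225),(290,117),(200,160),(380,160)],.05,.027))
print(fit([(192,215),(388,215),(290,132)],.05),)
D=[(290,246),(187,271),(130,325),(390,271),(440,325),(91,410),(476,410)]
print('disc',fit(D,s['tool_pos'][2]+.0094),fit(D,s['tool_pos'][2]+.0094,.03),s['tool_pos'])
```

```text
(array([ 0.5642, -0.3216,  0.0269]), np.float64(0.0002)) (array([ 0.5643, -0.3216,  0.03  ]), np.float64(0.0003))
(array([ 0.5634, -0.3216,  0.0229]), np.float64(0.0))
disc (array([ 0.566 , -0.3228,  0.0297]), np.float64(0.0007)) (array([ 0.5665, -0.3228,  0.03  ]), np.float64(0.0008)) [ 0.5655871  -0.32295919  0.13033412]
```

{"name": "move_arm", "arguments": {"targets": [{"slide": [1.2, 1.2, 30], "delta_rot": [0, 0, 0], "fingers": 50}, {"slide": [0, 0, 26], "delta_rot": [0, 0, 0], "fingers": 50}, {"slide": [0, 0, 10], "delta_rot": [0, 0, 0], "fingers": 50}, {"slide": [0, 0, 0], "delta_rot": [0, 0, 0], "fingers": 50}, {"slide": [0, 0, 0], "delta_rot": [0, 0, 0], "fingers": 50}]}}

```text
clock: 8.28
tool_pos: [0.5646, -0.3221, 0.0648]
eef_rot: [0.0, 1.0, -0.0, 0.001]
ft_force: [0.1, 0.5, -1.5]
finger_gap: 0.0594
```

Run:
```python
from h import *
s=r.sense(); print(s['clock'],s['tool_pos'],s['eef_rot'],s['ft_force'])
im=optics.grab_frame("wrist"); cv2.imwrite("pics/wrist4.png",im)
im2=optics.grab_frame("side"); cv2.imwrite("pics/side4.png",im2)
a=cv2.resize(im[170:350,225:415],None,fx=2.5,fy=2.5,interpolation=cv2.INTER_CUBIC)
b=cv2.resize(im2[270:345,300:375],(320,320),interpolation=cv2.INTER_CUBIC)
b=cv2.copyMakeBorder(b,0,a.shape[0]-320,0,0,cv2.BORDER_CONSTANT)
cv2.imwrite("pics/c4.png",np.hstack([a,b]))
```

```text
8.275 [ 0.56464735 -0.32208158  0.06476405] [ 4.54249124e-04  9.99999572e-01 -4.00469861e-04  6.99489980e-04] [ 0.08523084  0.45276254 -1.45235491]
```

View pics/c4.png

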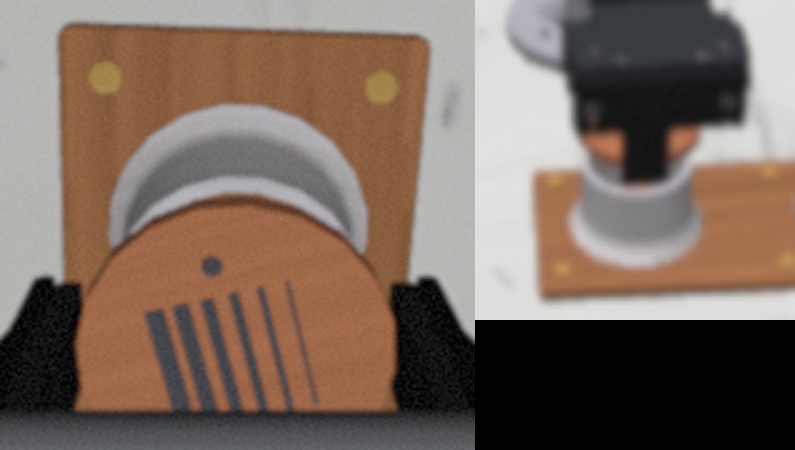

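{"name": "move_arm", "arguments": {"targets": [{"slide": [0.2, 0.3, 4], "delta_rot": [0, 0, 0], "fingers": 50}, {"slide": [0, 0, 3], "delta_rot": [0, 0, 0], "fingers": 50}, {"slide": [0, 0, 3], "delta_rot": [0, 0, 0], "fingers": 50}, {"slide": [0, 0, 2], "delta_rot": [0, 0, 0], "fingers": 50}, {"slide": [0, 0, 0], "delta_rot": [0, 0, 0], "fingers": 50}]}}

```text
clock: 9.0
tool_pos: [0.5637, -0.3212, 0.0513]
eef_rot: [0.0, 1.0, 0.0, -0.0]
ft_force: [-0.3, -0.2, -0.4]
finger_gap: 0.0592
```

{"name": "move_arm", "arguments": {"targets": [{"slide": [0, 0, 1.5], "delta_rot": [0, 0, 0], "fingers": 50}, {"slide": [0, 0, 1], "delta_rot": [0, 0, 0], "fingers": 50}, {"slide": [0, 0, 0], "delta_rot": [0, 0, 0], "fingers": 50}, {"slide": [0, 0, 0], "delta_rot": [0, 0, 0], "fingers": 50}]}}

```text
clock: 9.5
tool_pos: [0.5639, -0.3213, 0.0491]
eef_rot: [0.0, 1.0, -0.0, 0.0]
ft_force: [-0.2, 0.3, -2.0]
finger_gap: 0.0591
```

Run:
```python
from h import *
s=r.sense(); print(s['clock'],s['tool_pos'],s['eef_rot'],s['ft_force'],s['ft_torque'])
im=optics.grab_frame("wrist"); cv2.imwrite("pics/wrist5.png",im)
im2=optics.grab_frame("side"); cv2.imwrite("pics/side5.png",im2)
a=cv2.resize(im[170:350,225:415],None,fx=2.5,fy=2.5,interpolation=cv2.INTER_CUBIC)
b=cv2.resize(im2[270:345,300:375],(320,320),interpolation=cv2.INTER_CUBIC)
b=cv2.copyMakeBorder(b,0,a.shape[0]-320,0,0,cv2.BORDER_CONSTANT)
cv2.imwrite("pics/c5.png",np.hstack([a,b]))
```

```text
9.5 [ 0.56389062 -0.32126893  0.04911744] [ 4.07885769e-04  9.99999916e-01 -3.39417286e-05  1.06557529e-05] [-0.24817441  0.2998023  -2.02353685] [0.03037881 0.04850868 0.01717277]
```

View pics/c5.png

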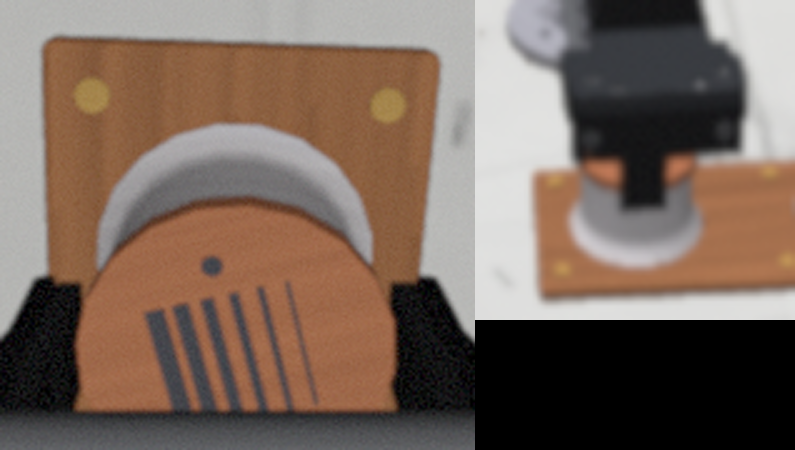

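The spigot has entered the cup with no sign of contact. I lower the last bit and check the force.

{"name": "move_arm", "arguments": {"targets": [{"slide": [0, 0, 1], "delta_rot": [0, 0, 0], "fingers": 50}, {"slide": [0, 0, 0.5], "delta_rot": [0, 0, 0], "fingers": 50}, {"slide": [0, 0, 0], "delta_rot": [0, 0, 0], "fingers": 50}, {"slide": [0, 0, 0], "delta_rot": [0, 0, 0], "fingers": 50}]}}

```text
clock: 10.1
tool_pos: [0.5639, -0.3213, 0.0477]
eef_rot: [0.0, 1.0, 0.0, 0.0]
ft_force: [-1.6, 1.0, 2.6]
finger_gap: 0.0592
```

{"name": "move_arm", "arguments": {"targets": [{"slide": [0, 0, 0.3], "delta_rot": [0, 0, 0], "fingers": 50}, {"slide": [0, 0, 0], "delta_rot": [0, 0, 0], "fingers": 62}, {"slide": [0, 0, 0], "delta_rot": [0, 0, 0], "fingers": 70}, {"slide": [0, 0, 0], "delta_rot": [0, 0, 0], "fingers": 80}, {"slide": [0, 0, 0], "delta_rot": [0, 0, 0], "fingers": 80}, {"slide": [0, 0, -10], "delta_rot": [0, 0, 0], "fingers": 80}, {"slide": [0, 0, -25], "delta_rot": [0, 0, 0], "fingers": 80}, {"slide": [0, 0, -40], "delta_rot": [0, 0, 0], "fingers": 80}, {"slide": [0, 0, -50], "delta_rot": [0, 0, 0], "fingers": 80}, {"slide": [0, 0, -50], "delta_rot": [0, 0, 0], "fingers": 80}, {"slide": [0, 0, 0], "delta_rot": [0, 0, 0], "fingers": 80}, {"slide": [0, 0, 0], "delta_rot": [0, 0, 0], "fingers": 80}]}}

```text
clock: 11.6
tool_pos: [0.5638, -0.3211, 0.2222]
eef_rot: [0.0, 1.0, 0.0, 0.0]
ft_force: [0.0, -0.3, -0.5]
finger_gap: 0.0798
```

Run:
```python
from h import *
s=r.sense(); print(s['clock'],s['tool_pos'],s['eef_rot'],s['ft_force'],s['ft_torque'])
im=optics.grab_frame("wrist"); cv2.imwrite("pics/wrist6.png",im)
im2=optics.grab_frame("side"); cv2.imwrite("pics/side6.png",im2)
a=cv2.resize(im[150:330,225:415],None,fx=2.5,fy=2.5,interpolation=cv2.INTER_CUBIC)
b=cv2.resize(im2[270:345,300:375],(320,320),interpolation=cv2.INTER_CUBIC)
b=cv2.copyMakeBorder(b,0,a.shape[0]-320,0,0,cv2.BORDER_CONSTANT)
cv2.imwrite("pics/c6.png",np.hstack([a,b]))
```

```text
11.6 [ 0.56375076 -0.32106045  0.22218443] [4.12206775e-04 9.99999894e-01 1.79000949e-04 1.01488280e-04] [ 0.04634412 -0.27732717 -0.49958545] [ 0.07012997  0.01936932 -0.00685003]
```

View pics/c6.png

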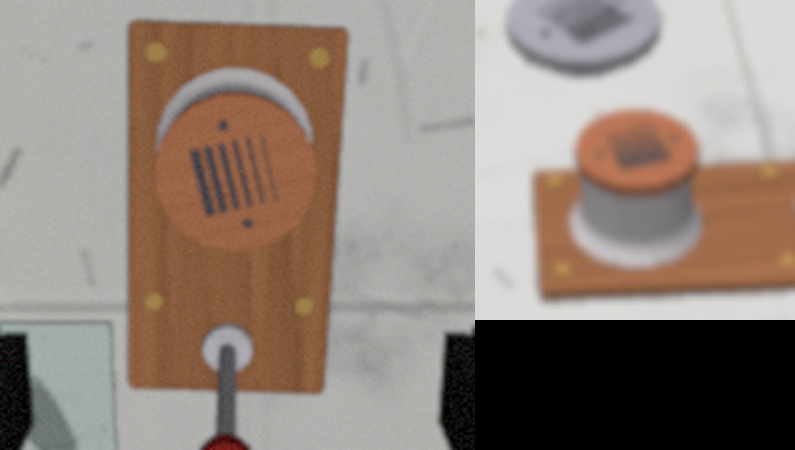

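The disc is seated, level and released, with its face concentric with the cup at (317,218). Now I refine the disc centre and the collar height, using the 138 mm post top as a cross-check.

Run:
```python
from h import *
c=cam("wrist"); im=cv2.imread("pics/wrist6.png")
H=cv2.cvtColor(im,cv2.COLOR_BGR2HSV)
pts=[(155,178),(316,172),(236,250),(232,93),(178,117),(290,117),(180,227),(293,227)]
P=np.float32([plane(c,225+u/2.5-.3,150+v/2.5-.3,.057)[:2] for u,v in pts])*1000
print('disc',cv2.minEnclosingCircle(P),P.mean(0))
im2=cv2.imread("pics/side0.png")
cv2.imwrite("pics/post.png",cv2.resize(im2[262:330,360:405],None,fx=8,fy=8,interpolation=cv2.INTER_CUBIC))
t=cv2.imread("pics/top0.png")
cv2.imwrite("pics/postt.png",cv2.resize(t[180:205,390:415],None,fx=16,fy=16,interpolation=cv2.INTER_CUBIC))
for n,i in(("side",im2),("top",t)):
    h=cv2.cvtColor(i,cv2.COLOR_BGR2HSV); m=cv2.inRange(h,(0,150,60),(5,255,255))|cv2.inRange(h,(172,150,60),(180,255,255))
    k,_,st,ce=cv2.connectedComponentsWithStats(m)
    for j in range(1,k):
        if 370<ce[j][0]<420 and 180<ce[j][1]<310: print(n,st[j],ce[j])
```

```text
disc ((563.0357055664062, -320.8876037597656), 29.65765953063965) [ 563.0587  -321.12796]
side [380 282   7   4  18] [382.88888889 283.38888889]
top [399 188   7   6  22] [401.22727273 191.09090909]
```

View pics/post.png

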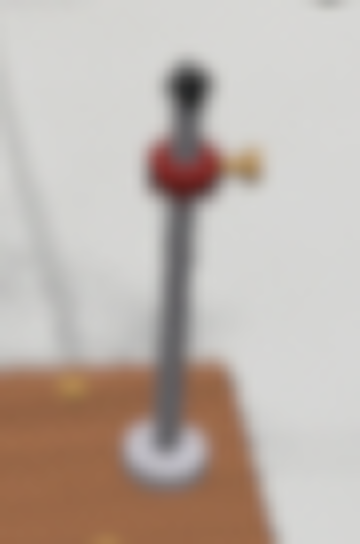

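View pics/postt.png

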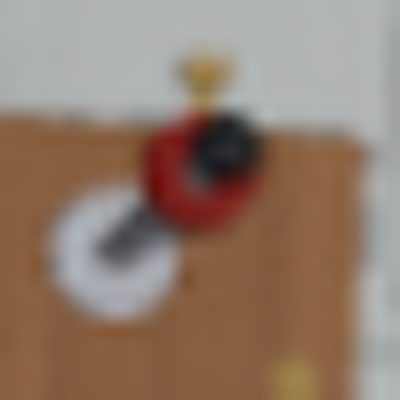

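Run:
```python
from h import *
dist((.45,.28,.23),180)
```

```text
turn [ 0.0008 -0.0017 -0.0008] n 0.0093803227724721 slide [113.4 600.7  -8.9] n 9.861467165430106
```

Run:
```python
from h import *
c=cam("side")
im=cv2.imread("pics/side0.png")
# z along vertical line at given (x,y): solve row
from scipy.optimize import brentq
def zat(v,x,y): return brentq(lambda z:proj(c,(x,y,z))[1]-v,-.05,.3)
for y in (-.325,-.3215):
    print(y,[ (k,round(zat(262+v/8-.44,.654,y),4)) for k,v in (('knobtop',58),('knobc',86),('collartopEdge',135),('screw',163),('collarmid',167),('collarbot',200),('postbase',445))], [proj(c,(.654,y,z)) for z in (0.138,.1,.01)])
im6=cv2.imread("pics/side6.png")
t=cam("top")
print('collar two', two(t,(389.5+200/16,179.5+178/16),c,(360+184/8-.44,262+166/8-.44)))
print('knob two', two(t,(389.5+228/16,179.5+142/16),c,(360+188/8-.44,262+84/8-.44)))
print('base two', two(t,(389.5+115/16,179.5+250/16),c,(360+165/8-.44,262+450/8-.44)))
```

```text
-0.325 [('knobtop', 0.1383), ('knobc', 0.1299), ('collartopEdge', 0.1149), ('screw', 0.1063), ('collarmid', 0.1051), ('collarbot', 0.0948), ('postbase', 0.0149)] [(np.float64(383.0200925991997), np.float64(268.92288188680186)), (np.float64(382.0220270565961), np.float64(284.4789466755694)), (np.float64(379.80695808062717), np.float64(319.0034894344269))]
-0.3215 [('knobtop', 0.1358), ('knobc', 0.1274), ('collartopEdge', 0.1124), ('screw', 0.1038), ('collarmid', 0.1025), ('collarbot', 0.0922), ('postbase', 0.012)] [(np.float64(382.67874310862345), np.float64(267.9110751570356)), (np.float64(381.69023340808934), np.float64(283.44162909427683)), (np.float64(379.49596276660526), np.float64(317.9159883565695))]
collar two (array([ 0.65440207, -0.32597236,  0.10604069]), np.float64(0.0003608599391639403))
knob two (array([ 0.65518013, -0.32612249,  0.13133134]), np.float64(0.001912051787699814))
base two (array([ 0.65508806, -0.32616331,  0.01426413]), np.float64(0.0014311023239261325))
```

{"name": "move_arm", "arguments": {"targets": [{"slide": [30, 0, -5], "delta_rot": [0, 0, 0], "fingers": 80}, {"slide": [55, 0, -5], "delta_rot": [0, 0, 0], "fingers": 80}, {"slide": [30, 40, 0], "delta_rot": [0, 0, 0], "fingers": 80}, {"slide": [0, 58, 0], "delta_rot": [0, 0, 0], "fingers": 80}, {"slide": [0, 58, 0], "delta_rot": [0, 0, 0], "fingers": 80}, {"slide": [0, 58, 0], "delta_rot": [0, 0, 0], "fingers": 80}, {"slide": [0, 58, 0], "delta_rot": [0, 0, 0], "fingers": 80}, {"slide": [0, 58, 0], "delta_rot": [0, 0, 0], "fingers": 80}, {"slide": [0, 58, 0], "delta_rot": [0, 0, 0], "fingers": 80}, {"slide": [0, 58, 0], "delta_rot": [0, 0, 0], "fingers": 80}, {"slide": [0, 58, 0], "delta_rot": [0, 0, 0], "fingers": 80}, {"slide": [-10, 58, 0], "delta_rot": [0, 0, 0], "fingers": 80}]}}

```text
clock: 13.2
tool_pos: [0.4584, 0.2426, 0.2314]
eef_rot: [0.0, 1.0, -0.0, -0.001]
ft_force: [2.4, -0.7, 1.3]
finger_gap: 0.0801
```

{"name": "move_arm", "arguments": {"targets": [{"slide": [0, 25, 0], "delta_rot": [0, 0, 0], "fingers": 80}, {"slide": [0, 0, 0], "delta_rot": [0, 0, 0], "fingers": 80}, {"slide": [0, 0, 0], "delta_rot": [0, 0, 0], "fingers": 80}]}}

```text
clock: 13.58
tool_pos: [0.4595, 0.2641, 0.2318]
eef_rot: [0.001, 1.0, -0.001, -0.0]
ft_force: [0.2, -0.3, 0.2]
finger_gap: 0.0802
```

Run:
```python
from h import *
s=r.sense(); print(s['clock'],s['tool_pos'],s['eef_rot'],s['ft_force'],s['qd'].round(3))
im=optics.grab_frame("wrist"); cv2.imwrite("pics/wrist7.png",im)
```

```text
13.575 [0.4594758  0.26413109 0.23181535] [ 1.25367516e-03  9.99998986e-01 -5.94132131e-04 -3.22210590e-04] [ 0.16559491 -0.34758295  0.217727  ] [ 0.008 -0.014  0.007  0.001 -0.003  0.    -0.001]
```

View pics/wrist7.png

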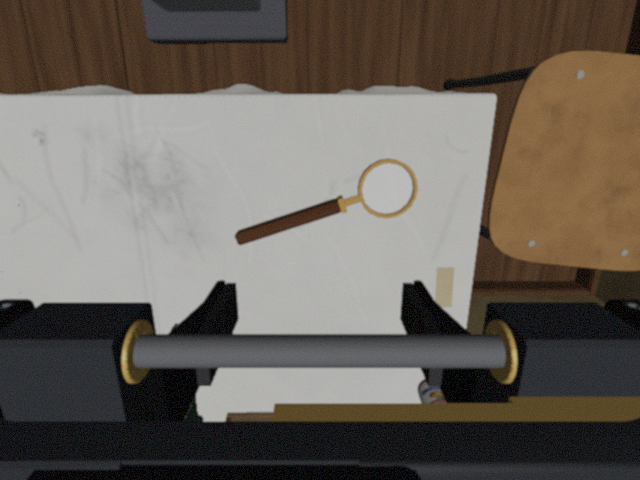

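The loupe ring is centred at (387,188). The handle runs from its tail at (238,239) to its front at (341,205).

Run:
```python
from h import *
im=cv2.imread("pics/wrist7.png"); c=cam("wrist")
H=cv2.cvtColor(im,cv2.COLOR_BGR2HSV)
m=cv2.inRange(H,(10,90,110),(28,255,255)); m[:, :350]=0; m[:,425:]=0; m[:150]=0; m[240:]=0
b=max(cv2.findContours(m,cv2.RETR_EXTERNAL,cv2.CHAIN_APPROX_NONE)[0],key=cv2.contourArea).reshape(-1,2).astype(float)
b=b[b[:,0]>366]
from scipy.optimize import least_squares
P=np.array([plane(c,*q,.010)[:2] for q in b]); f=least_squares(lambda q:np.hypot(*(P-q[:2]).T)-q[2],[*P.mean(0),.03],loss='soft_l1',f_scale=.001); print('lens',f.x)
L=f.x[:2]
m=cv2.inRange(H,(0,90,20),(18,255,130)); m[:,:225]=0;m[:,350:]=0;m[:190]=0;m[255:]=0
b=max(cv2.findContours(m,cv2.RETR_EXTERNAL,cv2.CHAIN_APPROX_NONE)[0],key=cv2.contourArea)
print(cv2.minAreaRect(b)); box=cv2.boxPoints(cv2.minAreaRect(b))
print(np.array([plane(c,*q,.015)[:2] for q in box]).round(4))
vx,vy,x0,y0=cv2.fitLine(b,cv2.DIST_L2,0,.01,.01).ravel()
A=plane(c,x0-40*vx,y0-40*vy,.015)[:2];B=plane(c,x0+40*vx,y0+40*vy,.015)[:2]
u=(B-A)/np.linalg.norm(B-A); u=u*np.sign(u@(L-A)); print('dir',u,np.degrees(np.arctan2(u[1],u[0])),'lens perp off',np.cross(u,L-A))
print('origin from lens',L-.085*u)
v=L-(A+B)/2; v/=np.linalg.norm(v);print(np.degrees(np.arctan2(v[1],v[0])))
```

```text
lens [0.44149994 0.33536307 0.0300452 ]
((289.98321533203125, 220.81887817382812), (13.212238311767578, 111.97443389892578), 71.04576873779297)
[[0.488  0.1729]
 [0.4485 0.2864]
 [0.4619 0.2911]
 [0.5022 0.1766]]
dir [-0.33136302  0.94350334] 109.35152616012294 lens perp off -0.002913191182346765
origin from lens [0.4696658  0.25516528]
107.80394850712338<stdin>:16: DeprecationWarning: Arrays of 2-dimensional vectors are deprecated. Use arrays of 3-dimensional vectors instead. (deprecated in NumPy 2.0)
```

{"name": "move_arm", "arguments": {"targets": [{"slide": [0, 0, 0], "delta_rot": [0, 0, 0.177], "fingers": 70}, {"slide": [0, 0, 0], "delta_rot": [0, 0, 0.177], "fingers": 60}, {"slide": [0, 0, 0], "delta_rot": [0, 0, 0.177], "fingers": 60}, {"slide": [0, 0, 0], "delta_rot": [0, 0, 0.177], "fingers": 60}, {"slide": [0, 0, 0], "delta_rot": [0, 0, 0.177], "fingers": 60}, {"slide": [0, 0, 0], "delta_rot": [0, 0, 0.177], "fingers": 60}, {"slide": [0, 0, 0], "delta_rot": [0, 0, 0.177], "fingers": 60}, {"slide": [0, 0, 0], "delta_rot": [0, 0, 0], "fingers": 60}, {"slide": [0, 0, 0], "delta_rot": [0, 0, 0], "fingers": 60}]}}

```text
clock: 14.75
tool_pos: [0.4595, 0.2651, 0.2324]
eef_rot: [0.58, 0.815, 0.0, -0.0]
ft_force: [0.3, -0.1, -0.6]
finger_gap: 0.0604
```

Run:
```python
from h import *
s=r.sense(); print(s['clock'],s['tool_pos'],s['joints'].round(2))
dist((.468,.2565,.10),109)
im=optics.grab_frame("wrist"); cv2.imwrite("pics/wrist8.png",im)
```

```text
14.75 [0.45948079 0.26513936 0.23240155] [-1.11  0.08  0.54  1.76 -0.04  1.31 -0.23]
turn [ 0.0001 -0.0003  0.0024] n 0.01270045151496691 slide [-10.9   5.2 132.4] n 2.1444568868487974
```

View pics/wrist8.png

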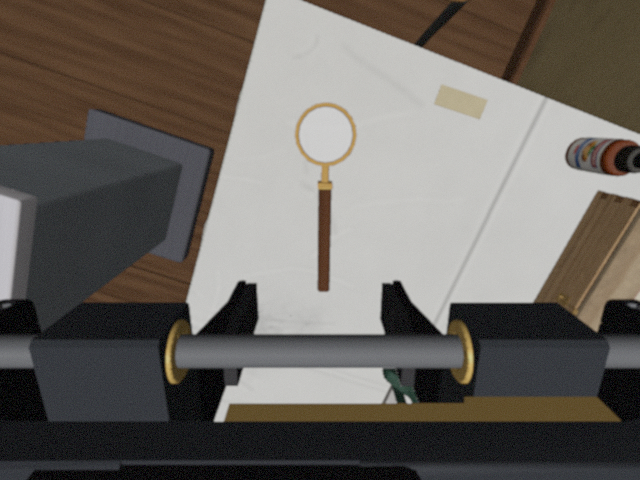

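With the tool turned, the handle stands upright in the image: tail (323,290), front (324,188), lens (326,133). I use this view for the grasp point.

Run:
```python
from h import *
s=r.sense();c=cam("wrist",s); Rt=R.from_quat(s['eef_rot'])
for k,u,v,z in (('tail',323,290.5,.015),('front',324,189,.02),('lens',326,133.5,.01),('lensfit',325.8,133.3,.005)):
    p=plane(c,u,v,z); print(k,p.round(4),(Rt.inv().apply(p-s['tool_pos'])*1000).round(1))
```

```text
tail [0.4951 0.174  0.015 ] [-98.1   3.8 217.3]
front [0.4574 0.2842 0.02  ] [ 18.5   4.2 212.4]
lens [0.4413 0.3364 0.01  ] [ 73.    6.1 222.4]
lensfit [0.4411 0.3364 0.005 ] [ 73.1   6.  227.4]
```

{"name": "move_arm", "arguments": {"targets": [{"slide": [-13, 4.6, 40], "delta_rot": [0, 0, 0.013], "fingers": 60}, {"slide": [0, 0, 55], "delta_rot": [0, 0, 0], "fingers": 60}, {"slide": [0, 0, 55], "delta_rot": [0, 0, 0], "fingers": 60}, {"slide": [0, 0, 40], "delta_rot": [0, 0, 0], "fingers": 60}, {"slide": [0, 0, 20], "delta_rot": [0, 0, 0], "fingers": 60}, {"slide": [0, 0, 10], "delta_rot": [0, 0, 0], "fingers": 60}, {"slide": [0, 0, 5], "delta_rot": [0, 0, 0], "fingers": 60}, {"slide": [0, 0, 2], "delta_rot": [0, 0, 0], "fingers": 60}, {"slide": [0, 0, 0], "delta_rot": [0, 0, 0], "fingers": 60}, {"slide": [0, 0, 0], "delta_rot": [0, 0, 0], "fingers": 60}], "grip_force": 25}}

```text
clock: 16.05
tool_pos: [0.4682, 0.2553, 0.0058]
eef_rot: [0.586, 0.81, 0.0, 0.0]
ft_force: [-0.2, 0.5, 0.2]
finger_gap: 0.0599
```

{"name": "move_arm", "arguments": {"targets": [{"slide": [0, 0, 0], "delta_rot": [0, 0, 0], "fingers": 40}, {"slide": [0, 0, 0], "delta_rot": [0, 0, 0], "fingers": 25}, {"slide": [0, 0, 0], "delta_rot": [0, 0, 0], "fingers": 15}, {"slide": [0, 0, 0], "delta_rot": [0, 0, 0], "fingers": 5}, {"slide": [0, 0, 0], "delta_rot": [0, 0, 0], "fingers": 5}, {"slide": [0, 0, 0], "delta_rot": [0, 0, 0], "fingers": 5}]}}

```text
clock: 16.8
tool_pos: [0.4679, 0.255, 0.0052]
eef_rot: [0.586, 0.81, -0.0, 0.0]
ft_force: [-0.1, 0.2, 0.4]
finger_gap: 0.0139
```

{"name": "move_arm", "arguments": {"targets": [{"slide": [0, 0, -8], "delta_rot": [0, 0, 0], "fingers": 5}, {"slide": [0, 0, -25], "delta_rot": [0, 0, 0], "fingers": 5}, {"slide": [0, 0, -45], "delta_rot": [0, 0, 0], "fingers": 5}, {"slide": [0, 0, -50], "delta_rot": [0, 0, 0], "fingers": 5}, {"slide": [0, 0, -45], "delta_rot": [0, 0, 0], "fingers": 5}, {"slide": [0, 0, -20], "delta_rot": [0, 0, 0], "fingers": 5}, {"slide": [0, 0, 0], "delta_rot": [0, 0, 0], "fingers": 5}, {"slide": [0, 0, 0], "delta_rot": [0, 0, 0], "fingers": 5}]}}

```text
clock: 17.8
tool_pos: [0.4674, 0.2547, 0.1973]
eef_rot: [0.586, 0.81, -0.001, -0.0]
ft_force: [0.5, -0.7, -0.4]
finger_gap: 0.0139
```

Run:
```python
from h import *
s=r.sense(); print(s['clock'],s['tool_pos'],s['eef_rot'],s['ft_force'],s['ft_torque'],s['finger_gap'])
im=optics.grab_frame("wrist"); cv2.imwrite("pics/wrist9.png",im)
im=optics.grab_frame("side"); cv2.imwrite("pics/side9.png",im[60:360,180:580])
```

```text
17.8 [0.4673698  0.25474794 0.19729224] [ 5.86202524e-01  8.10164271e-01 -6.45400490e-04 -1.96864700e-04] [ 0.51791633 -0.65924588 -0.43790842] [-0.04921484  0.00519449 -0.05668755] 0.013863573935363638
```

View pics/wrist9.png

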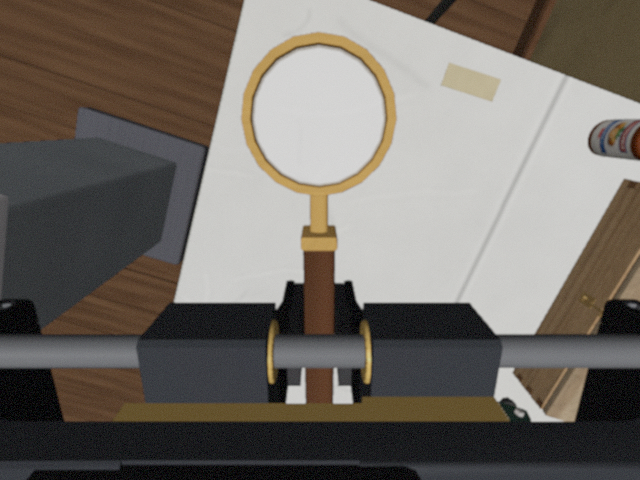

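View pics/side9.png

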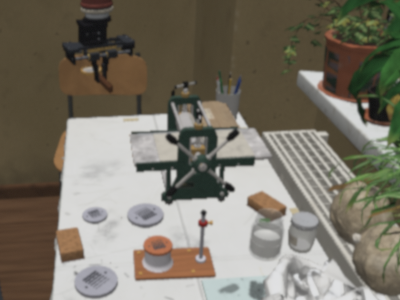

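Run:
```python
from h import *
s=r.sense();c=cam("wrist",s); Rt=R.from_quat(s['eef_rot'])
im=cv2.imread("pics/wrist9.png")
m=cv2.inRange(cv2.cvtColor(im,cv2.COLOR_BGR2HSV),(10,90,110),(28,255,255)); m[:,:235]=0;m[:,402:]=0;m[205:]=0
b=max(cv2.findContours(m,cv2.RETR_EXTERNAL,cv2.CHAIN_APPROX_NONE)[0],key=cv2.contourArea).reshape(-1,2).astype(float)
b=b[(b[:,1]<185)]
print(cv2.fitEllipse(b.astype(np.float32)))
for dz in (.0048,.0098):
  q=np.array([(Rt.inv().apply(plane(c,*x,s['tool_pos'][2]+dz)-s['tool_pos'])*1000) for x in b])[:,:2]
  e=cv2.fitEllipse(q.astype(np.float32)); print(dz,e)
```

```text
((318.4387512207031, 113.6187744140625), (152.17344665527344, 160.55540466308594), 179.6365203857422)
0.0048 ((84.49653625488281, -1.0872502326965332), (62.00193786621094, 62.06496047973633), 78.84427642822266)
0.0098 ((84.43535614013672, -1.0761220455169678), (60.03737258911133, 60.0984001159668), 78.84380340576172)
```

Run:
```python
from h import *
s=r.sense(); Rt=R.from_quat(s['eef_rot'])
d=Rt.inv().apply(np.array([.442,-.395,.265])-s['tool_pos'])*1000; print(d.round(1),np.linalg.norm(d))
```

```text
[-609.2 -227.2  -67. ] 653.6683204428103
```

{"name": "move_arm", "arguments": {"targets": [{"slide": [0, 0, -30], "delta_rot": [0, 0, 0], "fingers": 5}, {"slide": [-20, -8, -27], "delta_rot": [0, 0, 0], "fingers": 5}, {"slide": [-40, -15, -10], "delta_rot": [0, 0, 0], "fingers": 5}, {"slide": [-50, -19, 0], "delta_rot": [0, 0, 0], "fingers": 5}, {"slide": [-50, -19, 0], "delta_rot": [0, 0, 0], "fingers": 5}, {"slide": [-50, -19, 0], "delta_rot": [0, 0, 0], "fingers": 5}, {"slide": [-50, -19, 0], "delta_rot": [0, 0, 0], "fingers": 5}, {"slide": [-50, -19, 0], "delta_rot": [0, 0, 0], "fingers": 5}, {"slide": [-50, -19, 0], "delta_rot": [0, 0, 0], "fingers": 5}, {"slide": [-50, -19, 0], "delta_rot": [0, 0, 0], "fingers": 5}, {"slide": [-50, -19, 0], "delta_rot": [0, 0, 0], "fingers": 5}, {"slide": [-50, -18, 0], "delta_rot": [0, 0, 0], "fingers": 5}]}}

```text
clock: 19.4
tool_pos: [0.4431, -0.2845, 0.2646]
eef_rot: [0.586, 0.81, 0.002, -0.002]
ft_force: [0.7, 0.7, -2.5]
finger_gap: 0.0137
```

{"name": "move_arm", "arguments": {"targets": [{"slide": [-50, -18, 0], "delta_rot": [0, 0, 0], "fingers": 5}, {"slide": [-35, -12, 0], "delta_rot": [0, 0, 0], "fingers": 5}, {"slide": [-14, -4, 0], "delta_rot": [0, 0, 0], "fingers": 5}, {"slide": [0, 0, 0], "delta_rot": [0, 0, 0.08], "fingers": 5}, {"slide": [0, 0, 0], "delta_rot": [0, 0, 0.14], "fingers": 5}, {"slide": [0, 0, 0], "delta_rot": [0, 0, 0.14], "fingers": 5}, {"slide": [0, 0, 0], "delta_rot": [0, 0, 0.14], "fingers": 5}, {"slide": [0, 0, 0], "delta_rot": [0, 0, 0.14], "fingers": 5}, {"slide": [0, 0, 0], "delta_rot": [0, 0, 0.14], "fingers": 5}, {"slide": [0, 0, 0], "delta_rot": [0, 0, 0.06], "fingers": 5}, {"slide": [0, 0, 0], "delta_rot": [0, 0, 0], "fingers": 5}]}}

```text
clock: 20.78
tool_pos: [0.4426, -0.3773, 0.2648]
eef_rot: [0.866, 0.5, -0.001, -0.002]
ft_force: [0.0, -0.6, -1.5]
finger_gap: 0.0137
```

Run:
```python
from h import *
s=r.sense(); print(s['clock'],s['tool_pos'],s['joints'].round(2))
X=np.array([.5,.75**.5,0]);Y=np.array([.75**.5,-.5,0])
T=np.array([.5638,-.3213,0])-.0845*X+.001*Y; print(T)
dist((T[0],T[1],.16),60)
```

```text
20.775 [ 0.44262547 -0.37727208  0.26480367] [-0.38  0.42  1.35  1.61 -0.41  1.45  0.47]
[ 0.52241603 -0.39497915  0.        ]
turn [-0.0043 -0.      0.0003] n 0.022893168311137822 slide [ 24.6  78.  104.8] n 2.1436377816080343
```

Joint 3 is at 1.35 with a limit of 1.39, so I move in small steps and watch it.

{"name": "move_arm", "arguments": {"targets": [{"slide": [7, 20, 0], "delta_rot": [0, 0, 0], "fingers": 5}, {"slide": [6, 20, 0], "delta_rot": [0, 0, 0], "fingers": 5}]}}

```text
clock: 21.02
tool_pos: [0.4846, -0.386, 0.265]
eef_rot: [0.866, 0.501, -0.0, -0.002]
ft_force: [0.5, 0.1, 0.5]
finger_gap: 0.0139
```

Run:
```python
from h import *
s=r.sense(); print(s['clock'],s['tool_pos'],s['joints'].round(3),s['qd'].round(2),s['eef_rot'])
```

```text
21.025 [ 0.4846083  -0.38596627  0.26500788] [-0.285  0.497  1.265  1.518 -0.474  1.477  0.469] [ 0.38  0.32 -0.29 -0.39 -0.25  0.13 -0.02] [ 8.65512953e-01  5.00883110e-01 -4.59129684e-04 -1.79677561e-03]
```

{"name": "move_arm", "arguments": {"targets": [{"slide": [6, 20, 0], "delta_rot": [0, 0, 0], "fingers": 5}, {"slide": [6, 14, 0], "delta_rot": [0, 0, 0], "fingers": 5}, {"slide": [0, 4, 15], "delta_rot": [0, 0, 0], "fingers": 5}, {"slide": [0, 0, 30], "delta_rot": [0, 0, 0], "fingers": 5}, {"slide": [0, 0, 30], "delta_rot": [0, 0, 0], "fingers": 5}, {"slide": [0, 0, 25], "delta_rot": [0, 0, 0], "fingers": 5}, {"slide": [0, 0, 5], "delta_rot": [0, 0, 0], "fingers": 5}, {"slide": [0, 0, 0], "delta_rot": [0, 0, 0], "fingers": 5}, {"slide": [0, 0, 0], "delta_rot": [0, 0, 0], "fingers": 5}]}}

```text
clock: 22.15
tool_pos: [0.5228, -0.3951, 0.1615]
eef_rot: [0.866, 0.5, -0.0, -0.001]
ft_force: [0.8, -0.2, -1.1]
finger_gap: 0.0137
```

Run:
```python
from h import *
s=r.sense(); print(s['clock'],s['tool_pos'],s['joints'].round(3),s['qd'].round(2),s['eef_rot'],s['finger_gap'])
dist((.5224,-.3950,.1007),60)
for n in("wrist","side"): cv2.imwrite(f"pics/{n}10.png",optics.grab_frame(n))
```

```text
22.15 [ 0.5228321  -0.39510604  0.16145503] [-0.198  0.632  1.151  1.566 -0.589  1.333  0.502] [ 0. -0.  0. -0. -0. -0.  0.] [ 8.66052716e-01  4.99952056e-01 -2.37239772e-04 -7.60772812e-04] 0.013714501364816218
turn [-0.0016 -0.0003 -0.0001] n 0.008359876883236037 slide [-0.1 -0.4 60.8] n 0.9799460956036912
```

View pics/wrist10.png

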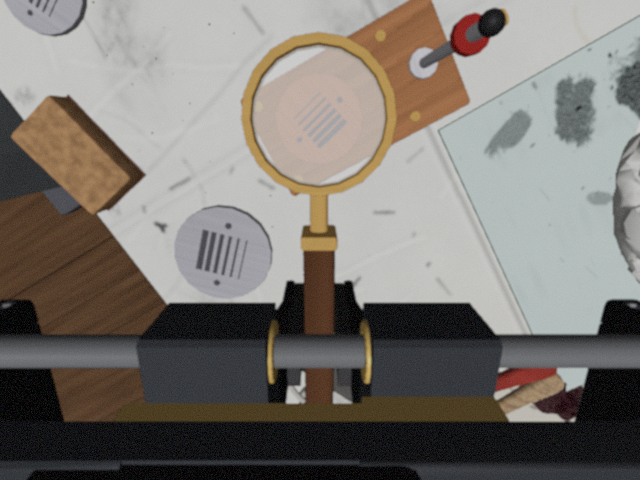

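View pics/side10.png

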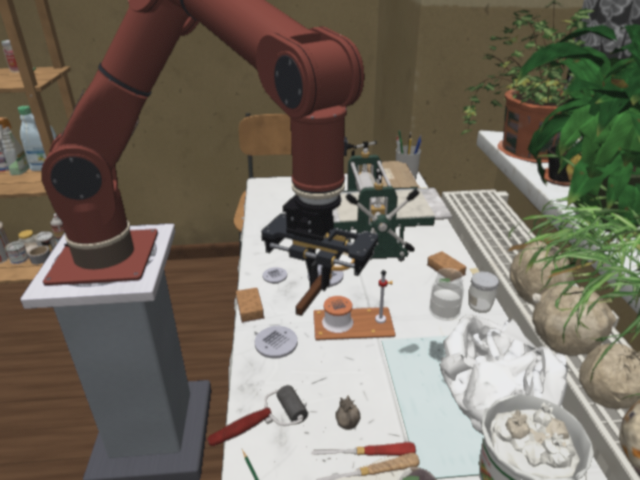

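Seen through the lens, the disc sits at about (322,118) against the ring centre at (319,113), and nothing is in the way below. I lower it 60 mm.

{"name": "move_arm", "arguments": {"targets": [{"slide": [0, -0.4, 15], "delta_rot": [0, 0, 0], "fingers": 5}, {"slide": [0, 0, 20], "delta_rot": [0, 0, 0], "fingers": 5}, {"slide": [0, 0, 15], "delta_rot": [0, 0, 0], "fingers": 5}, {"slide": [0, 0, 8], "delta_rot": [0, 0, 0], "fingers": 5}, {"slide": [0, 0, 2.5], "delta_rot": [0, 0, 0], "fingers": 5}, {"slide": [0, 0, 0], "delta_rot": [0, 0, 0], "fingers": 5}, {"slide": [0, 0, 0], "delta_rot": [0, 0, 0], "fingers": 5}, {"slide": [0, 0, 0], "delta_rot": [0, 0, 0], "fingers": 5}]}}

```text
clock: 23.25
tool_pos: [0.5224, -0.3944, 0.1003]
eef_rot: [0.866, 0.5, -0.0, -0.001]
ft_force: [0.7, 1.0, -0.8]
finger_gap: 0.0135
```

Run:
```python
from h import *
s=r.sense(); print(s['clock'],s['tool_pos'],s['joints'].round(3),s['qd'].round(3),s['eef_rot'],s['ft_force'],s['finger_gap'])
F={n:optics.grab_frame(n) for n in("wrist","side","top")}
for n in F: cv2.imwrite(f"pics/{n}11.png",F[n])
a=F["wrist"][0:260,190:520]
b=cv2.resize(F["side"][262:342,300:400],(400,320),interpolation=cv2.INTER_CUBIC)
b=np.vstack([b,np.zeros((0,400,3),np.uint8)])
a=cv2.copyMakeBorder(a,0,60,0,0,cv2.BORDER_CONSTANT); cv2.imwrite("pics/c11.png",np.hstack([a,b]))
cv2.imwrite("pics/t11.png",cv2.resize(F["top"][170:270,360:460],(500,500),interpolation=cv2.INTER_CUBIC))
```

```text
23.25 [ 0.52235389 -0.3944255   0.10031114] [-0.175  0.682  1.102  1.63  -0.638  1.236  0.534] [ 0.     0.    -0.001  0.002 -0.001 -0.001  0.001] [ 8.66029748e-01  4.99991019e-01 -2.98450039e-04 -1.16917558e-03] [ 0.74343897  1.04258298 -0.77693345] 0.01345752763504351
```

View pics/c11.png

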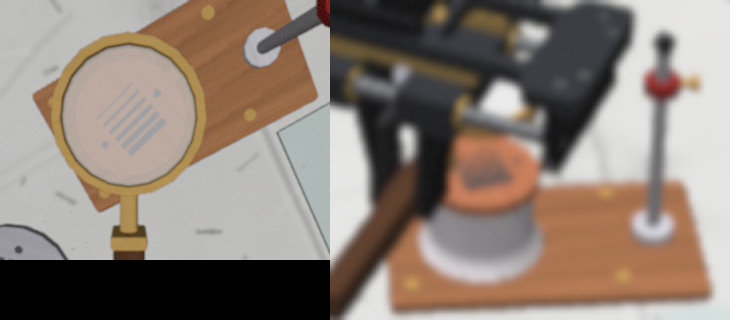

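View pics/t11.png

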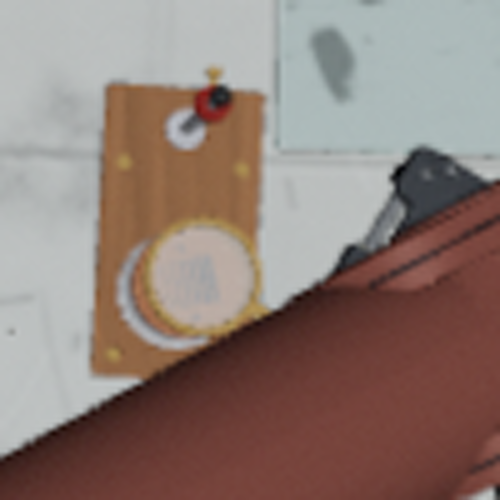

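Run:
```python
from h import *
m=optics.camera_model('wrist')
s=dict(r.sense()); s['tool_pos']=np.array([.5228321,-.39510604,.16145503]); s['eef_rot']=[8.66052716e-01,4.99952056e-01,-2.37239772e-04,-7.60772812e-04]
c=cam('wrist',s)
s6=dict(s); s6['tool_pos']=np.array([.56375076,-.32106045,.22218443]); s6['eef_rot']=[4.12206775e-04,9.99999894e-01,1.79e-4,1.01e-4]
P=plane(c,423,64,.014); print('post xy',P)
for k,uv in (('knob',(492,22)),('collar',(470,34))):
    e,d=ray(c,*uv); t=((P-e)[:2]@d[:2])/(d[:2]@d[:2]); q=e+t*d; print(k,q,np.linalg.norm((q-P)[:2]))
ct=cam('top'); print('lens by top',plane(ct,359.6+203/5,169.6+278/5,.105))
sn=r.sense(); cw=cam('wrist',sn)
print('ring centre', plane(cw,318.4,113.6,sn['tool_pos'][2]+.0048),'disc thru lens (bars ctr ~ crop 130,119)', plane(cw,190+131,119,.057))
cv2.imwrite("pics/p10.png",cv2.resize(cv2.imread("pics/wrist10.png")[0:100,400:520],None,fx=5,fy=5,interpolation=cv2.INTER_CUBIC))
```

```text
post xy [ 0.65430488 -0.32583766  0.014     ]
knob [ 0.65431412 -0.32496078  0.13330314] 0.0008769350318955566
collar [ 0.65431257 -0.32454388  0.10787108] 0.0012938001718518872
lens by top [ 0.56336755 -0.32305675  0.105     ]
ring centre [ 0.56448612 -0.31965776  0.1048717 ] disc thru lens (bars ctr ~ crop 130,119) [ 0.56474368 -0.32158383  0.057     ]
```

View pics/p10.png

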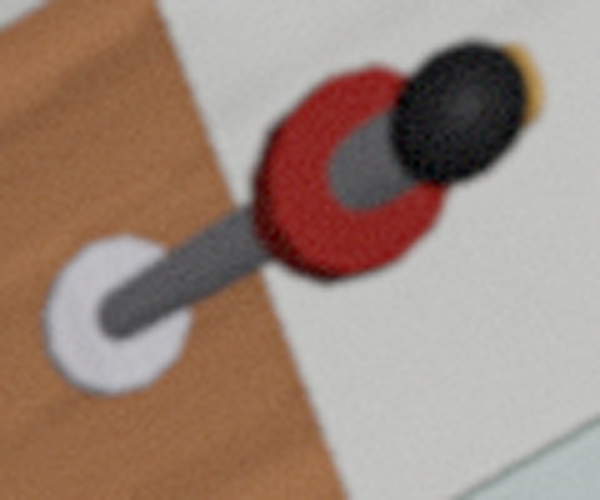

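The wrist view of the post gives the collar at about 106.5 mm, allowing for the 1 mm high reading on the knob. The side view gives 106 mm and the lens is at 105 mm. I make a 1 mm trim, settle, and check once more.

{"name": "move_arm", "arguments": {"targets": [{"slide": [-1, 0.5, -1.2], "delta_rot": [0, 0, 0], "fingers": 5}, {"slide": [0, 0, 0], "delta_rot": [0, 0, 0], "fingers": 5}, {"slide": [0, 0, 0], "delta_rot": [0, 0, 0], "fingers": 5}, {"slide": [0, 0, 0], "delta_rot": [0, 0, 0], "fingers": 5}, {"slide": [0, 0, 0], "delta_rot": [0, 0, 0], "fingers": 5}, {"slide": [0, 0, 0], "delta_rot": [0, 0, 0], "fingers": 5}, {"slide": [0, 0, 0], "delta_rot": [0, 0, 0], "fingers": 5}, {"slide": [0, 0, 0], "delta_rot": [0, 0, 0], "fingers": 5}]}}

```text
clock: 24.4
tool_pos: [0.5221, -0.3954, 0.1011]
eef_rot: [0.866, 0.5, -0.001, -0.001]
ft_force: [-0.4, -0.5, -0.7]
finger_gap: 0.0137
```

Run:
```python
from h import *
s=r.sense(); print(s['clock'],s['tool_pos'],s['qd'].round(3),s['eef_rot'],s['ft_force'],s['finger_gap'])
Rt=R.from_quat(s['eef_rot']); print('lens',s['tool_pos']+Rt.apply([.0845,-.001,-.0048]))
im=optics.grab_frame("wrist"); cv2.imwrite("pics/wrist12.png",im)
m=cv2.inRange(cv2.cvtColor(im,cv2.COLOR_BGR2HSV),(10,110,110),(28,255,255))
cv2.imwrite("pics/w12c.png",cv2.resize(im[20:210,230:410],None,fx=3,fy=3))
```

```text
24.4 [ 0.5220973  -0.39541847  0.10107701] [-0.001 -0.001  0.001  0.002 -0.001  0.001 -0.   ] [ 8.66036369e-01  4.99978701e-01 -5.16334971e-04 -1.42845022e-03] [-0.36786427 -0.45401602 -0.74730941] 0.013728679483774828
lens [ 0.56349601 -0.32175075  0.10592511]
```

View pics/w12c.png

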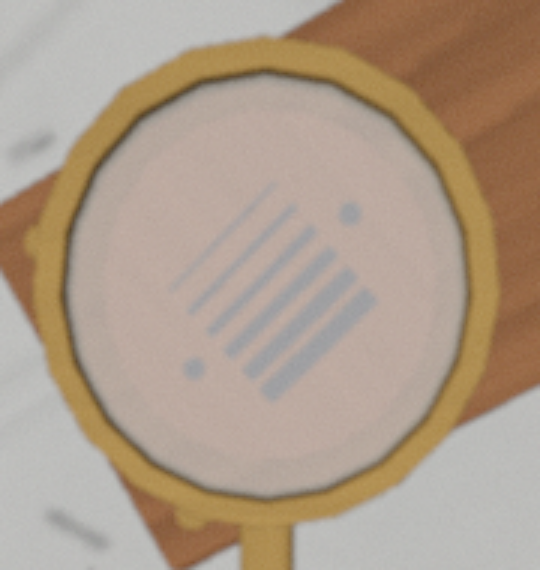

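The lens is centred over the seated disc, level and still. I hand in.

```bash
python3 -c "
from rig import close_job
print(close_job())"
```

```text
the job is handed in; nothing more can be done
None
```

The copper disc is on the cup and released, and I handed the job in at about 24.5 s with the hand lens still held over it. No verdict was reported.

- **Disc:** It went in without jamming and took only a light contact force when it touched down (about +2.6 N against −2.0 N hanging). After release it looked fully down and level in the side and wrist views. Its measured centre was within about 1 mm of the cup's.
- **Lens:** It is gripped at the balance point with 25 N. The last check put its centre at (0.5635, −0.3218, 0.106), about 0.6 mm from the cup axis. The tool was within 0.003 rad of vertical, the arm was at rest, and the force readings showed no sign of the lens touching anything.
- **Where the cameras disagreed:** The collar height came out between 0.103 and 0.108 m, and I aimed for 0.106. The top and side cameras placed the cup about 3 mm further toward −y than the wrist camera. I used the wrist values, and the disc's easy fit supports them.
- **Other objects:** I didn't touch the zinc disc, red collar, cork block or ink dabber at any point. Joint 3 came within 0.04 rad of its limit during the carry and then moved away from it.

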